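# Draw the knife cartridge out of the corer's deep knife bay with the long hook

### The arm

A 6-joint arm with a two-finger parallel gripper is mounted at the origin on the work surface. World frame = base frame: x ahead of the robot, y to its left, z up, the work surface at z = 0. Lengths are in m, angles in rad, forces in N, time in s.
With the tool pointing down it reaches from about 0.35 to 0.8 m from the base axis. Payload 7.3 kg.
Tool frame: the origin (TCP) lies between the finger pads; the fingertips stand 25 mm ahead of it and the grasp point (between the pads) lies 6 mm ahead of it (r.tip_extent is the distance from the TCP to the fingertips, in m); z points along the fingers, y is the direction in which the jaws open and shut (so a half turn about z gives the same grasp; the last joint's range is limited). The gripper opens to 85 mm and grips with 20 to 120 N. Pads are 22 mm wide; open, the fingers measure 114 mm over their backs; the gripper's body (76 mm by 85 mm) begins 54 mm behind the grasp point. The pads swing forward as they close: fully open they stand 13 mm farther back than shut.
Start: joints at [-1.247, 0.342, 1.524, -0, 1.275, -0.146], TCP at [0.238, -0.468, 0.256] pointing down, gripper open.
Joint ranges: [-2.53, 2.53], [-0.77, 2.02], [0.04, 2.7], [-1, 4.14], [0.28, 2.66], [-3.11, 3.11]. Speed limits (rad/s): [2.57, 2.57, 3.14, 3.14, 3.14, 3.14].

### API

Orientations are given as a unit quaternion [x, y, z, w].
In Python, from workcell import r, command_gripper, optics gives the robot as it stands. The module is installed in compiled form; this text tells all that it offers. Calls block until the motion is done:
- r.reach(position, orientation): joint-space move of the TCP to a pose.
- r.move_straight(position, orientation=None, speed=0.15, max_force=None): straight line of the TCP; orientation=None keeps the orientation; speed is the mean speed in m/s. With max_force (N) it stops when the force on the tool has changed by that much, and returns True; else False.
- r.movej(angles): joint-space move.
- command_gripper(opening, force=None): finger opening in m; force is the grip in N (None keeps the last); returns when the fingers have stopped.
- r.hold(seconds).
- r.solve_ik(position, orientation): joint angles nearest the present ones, or None.
- r.read_state(): the state.
- optics.get_image(name): name is "scene" or "top" or "wrist"; returns (picture, depth): 480x640x3 uint8, red, green, blue; 480x640 float32, m along the optical axis (not along the pixel's ray), 0 where there is no reading.
- optics.camera_model(name): a dict with "K" (3x3 intrinsics, pixels), "k1" (the pictures are not rectified: a ray, as slopes to the right and down, at radius r is drawn at 1 + k1 r^2 times it, then the intrinsics apply), "R" (3x3) and "t" (3): a world point X has camera coordinates R X + t; the wrist camera has in their place "tool_from_camera" (4x4, takes a point from camera to tool coordinates, whose origin is the TCP and whose axes are the flange's). Camera axes: x right, y down, z forward; pixel columns grow to the right and rows downward; lengths in m; the calibration is good to about 2 mm. A picture is of the moment at which its call begins: read the wrist's pose just before it. camera_model takes no time and is no camera call.
A pose or a line that the arm cannot do raises r.PlanningError and nothing moves.
- r.finish_job(): hands the job in, once; it reports no verdict.
The state is a dict: "time_s": time; "joint_positions": joint angles; "dq": joint speeds; "tau": joint torques, N m; "eef_pos": TCP position; "eef_rot": TCP orientation; "contact_force": force on the tool from outside, world axes, zero at the start; "torque": the same for the moment, N m; "grip_width": finger opening in m.
Only numpy, scipy, OpenCV 4.12 (cv2) and the standard library are available. Lean on these libraries where they do the work, as an engineer would, in place of code of your own. Each camera call takes 0.05 s, during which the arm holds its last target.

### The job

Take the long hook from its holder and use it to get the knife cartridge out of the deep knife bay: with the hook in front of the crossbar, push the cartridge against its spring until it is felt to stop, so that it comes free of the retaining ledges, then lift it straight out. Lower the hanging cartridge into the rinse tray so that it stands on its base, unhook it, and hang the hook back upright on its holder. Never force hook or cartridge (more than about 15 N is too much), keep the fingers off the cartridge, and leave the other things where they are, the steel ring in the tray included.

Things in the scene. Friction and masses are not known exactly. Their poses are not given: they have to be found in the camera images.
- hook: Long hook (loose, about 140 g), hanging upright on the holder, toe towards its post. Origin: underside of the steel foot, on the rod's axis; z up the rod, +x the way the toe points. Foot 12 wide (y), 6 high, x=-4 to 16; toe at x=12 to 16 turned up to 10 high, leaving a throat 8 long between rod and toe. Rod 8 in diameter, up to z=112. May rock a little in the grip under side load.
- grip (a point): Middle of the hook's black square handle, 143 above its origin. Handle 24 x 24, z=118 to 168 from the hook's origin; under it a black square collar 40 x 40, z=112 to 118, by which it hangs.
- holder: Hook holder (fixed). Origin: on the table under the hanging place; +x towards its post (x=48 to 62, 60 wide, 130 high). Two level rails along x from x=-38 to the post, each 12 wide, 10 high, tops 130 above the table, gap of 22 between them, so the hook can be drawn straight up. Base plate x=-45 to 75, 100 wide, 10 high. The hung hook's origin is 18 above the table.
- seat (a point): The hanging place: midway between the holder's rails, at the height of their tops.
- bay: Knife bay (fixed): deep narrow open-topped steel box on a flange plate 150 x 110 x 10. Origin: on the table on its length axis; z up; x along the box to the spring end (+x). Inside 96 long (x=-44 to 52), 60 wide (y), floor at z=10, rim at z=130, walls 4 thick.
- spring (a point): Middle of the sprung pusher plate's face in the bay's +x end at rest (x=28.6, z=40 in the bay); 42 wide, 13 high. It holds the cartridge against the -x wall and gives way to +x with 0.6 N at first, 1.6 N at most (up to 5 N with the cartridge's friction). At first ledges on the bay's side walls (y beyond 23.5, z=55.5 to 59.5, in the -x half) cover the cartridge's ears and keep it from rising.
- crossbar (a point): Middle of the crossbar's axis: round bar 6 in diameter along y between the cheeks, 46 above the cartridge's underside, x=0. The hook's foot goes in from above on the bar's -x side, toe towards +x. Ledges and hard stop are set differently each time: the cartridge stops after 4 to 20 of travel and clears the ledges only in the last 2. Push to the felt stop (7 to 10 N), ease back to about 2 N, lift (pressed hard it binds).
- cartridge: Knife cartridge (loose, 200 to 400 g), sharp: steel channel 72 long (x), 44 wide, 54 high, open at top and both ends, on the bay's floor, x along the bay's. Origin: centre of its underside. Base 10 thick, side cheeks 3 thick (38 apart), hub of radius 15 up to 22 high in the middle. Outside on each cheek at x=0 an ear 10 long, z=38 to 44, making it 56 wide.
- tray: Rinse tray (fixed), aluminium, 160 (x) x 210 (y) x 30 high, walls and floor 4 thick. Origin: centre of its underside; z up. The half at y above -10 is empty; the steel ring lies in the other half.
- knife_ring: Steel ring lying in the tray, 60 in diameter, 18 high; bystander. Origin: centre of its underside.
- apple_a: Peeled apple, 68 across, 61 high, bystander.
- apple_b: Peeled apple, 72 across, 64 high, bystander.
- apple_c: Unpeeled red apple, 70 across, 62 high, bystander.
- cup: Steel cup, 72 across, 85 high, bystander.
- brush: Cleaning brush lying on the table, bystander.
- knife_tool: Spatula lying on the table, bystander.

How it is judged:
On the way, in this order (a step that is already met when the one before it is completed fails the run):
1. the cartridge hangs on the hook, clear above the bay's rim (z of cartridge in the frame of bay above 0.125 m and contact force between hook and cartridge above 1 N and distance between hook and crossbar below 0.025 m), for 0.2 s.
2. the cartridge is set down standing in the tray with the hook still at its crossbar (x of cartridge in the frame of tray between -0.076 and 0.076 m and y of cartridge in the frame of tray between -0.101 and 0.101 m and z of cartridge in the frame of tray between 0 and 0.01 m and angle between cartridge's own z axis and vertical below 0.12 rad and distance between hook and crossbar below 0.045 m and linear speed of cartridge below 0.1 m/s), for 0.2 s.
At the end, for the whole second after the job is handed in: The cartridge stands upright (within 7 degrees) on the rinse tray's floor inside its walls; the hook hangs by its collar on the holder's rails, within 22 mm of the hanging place, upright within 7 degrees, origin 12 to 24 mm above the table; both at rest (x of cartridge in the frame of tray between -0.076 and 0.076 m and y of cartridge in the frame of tray between -0.101 and 0.101 m and z of cartridge in the frame of tray between 0 and 0.01 m and angle between each of cartridge, hook's own z axis and vertical below 0.12 rad and horizontal distance between hook and seat below 0.022 m and z of hook in the frame of holder between 0.012 and 0.024 m and linear speed of each of cartridge, hook below 0.03 m/s and angular speed of each of cartridge, hook below 0.3 rad/s); the robot touches nothing.
It fails at once if hook and cartridge forced against each other with more than 18 N (contact force between hook and cartridge above 18 N).
It fails at once if hook forced against the bay with more than 18 N (contact force between hook and bay above 18 N).
It fails at once if fingers touch the cartridge (contact force between the fingers and cartridge above 0.5 N).
It fails at once if a bystander moved more than 30 mm (distance of any of apple_a, apple_b, apple_c, cup, brush, knife_tool, knife_ring from where it was at the start of the episode above 0.03 m).
It also fails if it takes over 72 s, if anything falls off the work surface, if the arm or the gripper's body presses on something with over 40 N, if the wrist force passes 120 N, or if a joint passes its speed limit or range.

## Working session

There is one attempt and no reset: what is moved stays moved. The work goes in short steps, each a Python script; the robot and the scene stay as the last script left them, time stands still between calls to the robot, and variables do not carry over. Pictures are saved under pics/ and viewed, and the job is handed in when it is done.

```bash
mkdir -p pics; ls
cat > go.py <<'E'
import numpy as np, cv2
from workcell import r, command_gripper, optics
np.set_printoptions(precision=4,suppress=True)
def save(n,img): cv2.imwrite(f'pics/{n}.png',cv2.cvtColor(img,cv2.COLOR_RGB2BGR))
E
python3 - <<'E'
from go import *
s=r.read_state(); print(s)
for n in ("scene","top","wrist"):
    im,d=optics.get_image(n); save(n+'0',im); np.save(f'{n}0_d.npy',d)
    m=optics.camera_model(n); print(n,m)
E
```

```text
pics
{'time_s': 0.0, 'joint_positions': array([-1.247 ,  0.3427,  1.525 , -0.    ,  1.2754, -0.146 ]), 'dq': array([-0.0009, -0.0008,  0.    ,  0.    ,  0.0005,  0.0006]), 'tau': array([ -0.0018, -43.3683, -24.6009,  -0.0003,   0.0078,  -0.    ]), 'eef_pos': array([ 0.2376, -0.4678,  0.2556]), 'eef_rot': array([ 0.9725,  0.2328, -0.0001, -0.0008]), 'contact_force': array([-0.5918, -0.171 ,  0.1291]), 'torque': array([-0.0761,  0.0165,  0.0238]), 'grip_width': 0.08530727852818246}
scene {'K': array([[559.5465,   0.    , 318.5998],
       [  0.    , 559.5465, 243.6608],
       [  0.    ,   0.    ,   1.    ]]), 'k1': -0.039988600648234354, 'R': array([[-0.7977,  0.6029, -0.0108],
       [ 0.4985,  0.6493, -0.5744],
       [-0.3393, -0.4636, -0.8185]]), 't': array([ 0.4561, -0.2292,  1.6255])}
top {'K': array([[460.0774,   0.    , 322.8474],
       [  0.    , 460.0774, 235.7818],
       [  0.    ,   0.    ,   1.    ]]), 'k1': -0.058087216373684386, 'R': array([[ 0.0212, -0.9998, -0.0068],
       [-0.9966, -0.0206, -0.0795],
       [ 0.0793,  0.0085, -0.9968]]), 't': array([-0.0191,  0.5907,  1.2673])}
wrist {'K': array([[366.7304,   0.    , 318.8204],
       [  0.    , 366.7304, 241.4715],
       [  0.    ,   0.    ,   1.    ]]), 'k1': -0.05166355215164418, 'tool_from_camera': array([[ 0.0001, -0.9572, -0.2894,  0.0728],
       [ 1.    ,  0.0001, -0.0002,  0.0011],
       [ 0.0002, -0.2894,  0.9572, -0.1179],
       [ 0.    ,  0.    ,  0.    ,  1.    ]])}
```

View pics/scene0.png

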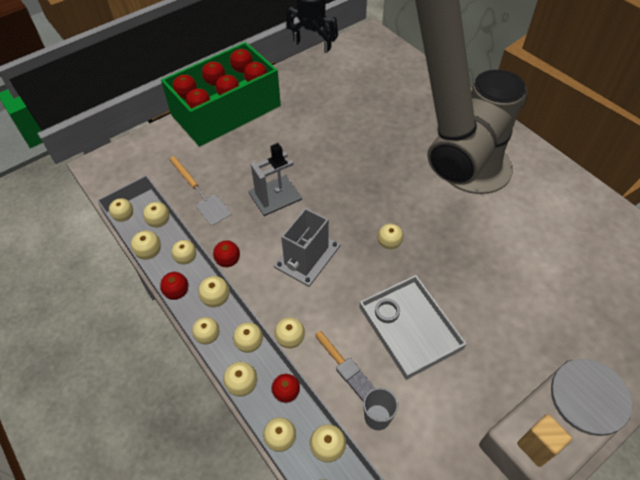

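View pics/top0.png

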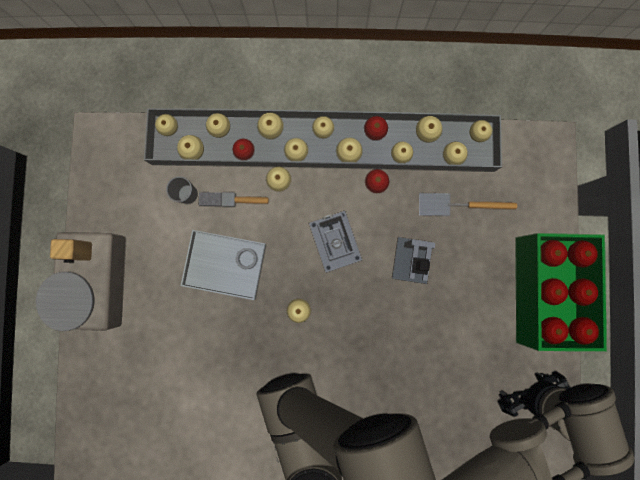

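View pics/wrist0.png

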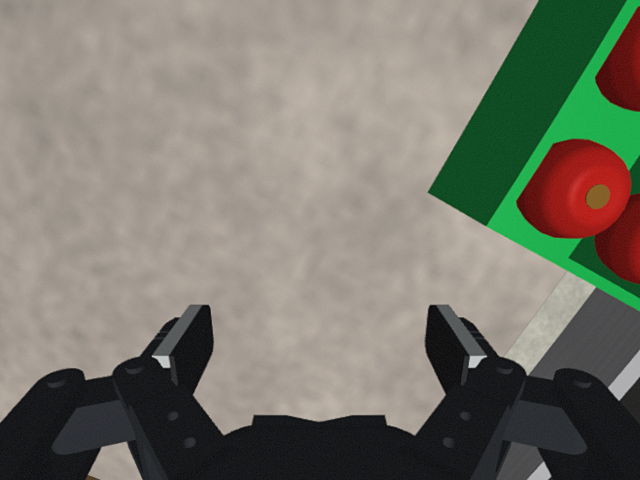

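The scene image shows the holder with hook at (275,185), the bay at (307,245), and the tray at (412,325). In the top image they are at (415,262), (335,241) and (223,265). Next I'll build point clouds and take zoomed crops.

```bash
cat >> go.py <<'E'
def unproj(name,uv,z,eef=None):
    """uv Nx2 pixels, z depth -> world"""
    m=optics.camera_model(name)
    K=m['K'];D=np.array([m['k1'],0,0,0,0.])
    n=cv2.undistortPoints(np.asarray(uv,float).reshape(-1,1,2),K,D).reshape(-1,2)
    Xc=np.c_[n,np.ones(len(n))]*np.asarray(z).reshape(-1,1)
    if name=='wrist':
        from scipy.spatial.transform import Rotation as R
        p,q=eef; T=m['tool_from_camera']
        Xt=Xc@T[:3,:3].T+T[:3,3]
        return Xt@R.from_quat(q).as_matrix().T+np.asarray(p)
    return (Xc-m['t'])@m['R']
def cloud(name,d,eef=None):
    v,u=np.nonzero(d>0)
    W=unproj(name,np.c_[u,v],d[v,u],eef)
    out=np.full(d.shape+(3,),np.nan); out[v,u]=W; return out
E
python3 - <<'E'
from go import *
for n in ('top','scene'):
    d=np.load(n+'0_d.npy'); W=cloud(n,d); np.save(n+'0_w.npy',W)
W=np.load('top0_w.npy')
for nm,(u,v) in dict(hook=(421,265),bay=(335,241),tray=(223,265),ring=(246,259),table=(300,270),apple=(298,311),cup=(181,188)).items(): print(nm,W[v,u])
W=np.load('scene0_w.npy')
for nm,(u,v) in dict(hook=(278,150),bay=(307,215),tray=(412,325),ring=(387,312),table=(340,290)).items(): print(nm,W[v,u])
im=cv2.imread('pics/top0.png')
a=cv2.resize(im[200:290,300:450],(800,480),interpolation=cv2.INTER_CUBIC); cv2.imwrite('pics/top_crop.png',a)
im=cv2.imread('pics/scene0.png')
a=cv2.resize(im[130:290,230:430],(750,600),interpolation=cv2.INTER_CUBIC); cv2.imwrite('pics/scene_crop.png',a)
E
```

```text
hook [ 0.5115 -0.2495  0.1851]
bay [ 0.5765 -0.041   0.0313]
tray [0.5033 0.2762 0.002 ]
ring [0.5219 0.2111 0.001 ]
table [0.494  0.0562 0.0005]
apple [0.3831 0.0557 0.0578]
cup [0.7228 0.4069 0.0043]
hook [ 0.5125 -0.2459  0.1814]
bay [ 0.5466 -0.079   0.1098]
tray [0.4992 0.2718 0.0053]
ring [0.5248 0.2106 0.0086]
table [0.5735 0.0904 0.0007]
```

View pics/top_crop.png

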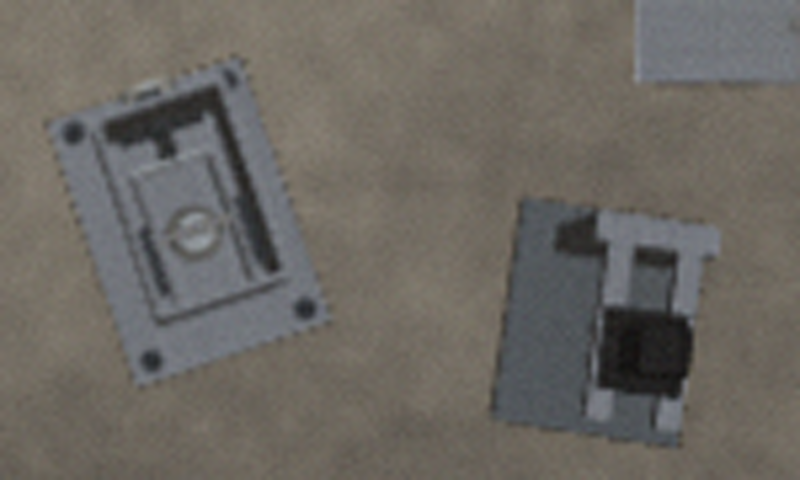

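View pics/scene_crop.png

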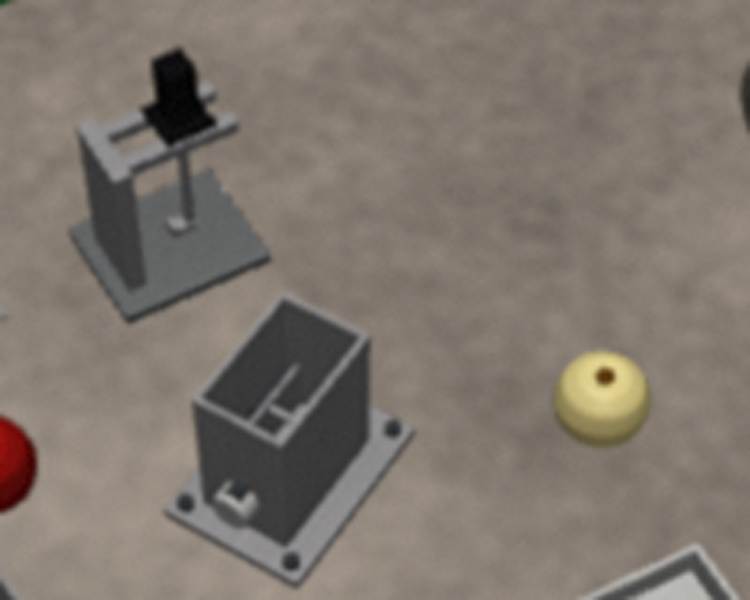

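The spring end of the bay is away from the robot (+x, yaw about +18°), and the holder's post is also at +x (yaw about −8°). I'll move the wrist camera to see the holder and bay more closely, and refine both poses there.

```bash
cat >> go.py <<'E'
from scipy.spatial.transform import Rotation as R
def qdown(yaw):
    """tool z down, tool y along heading yaw (jaws)"""
    y=np.array([np.cos(yaw),np.sin(yaw),0]); z=np.array([0,0,-1.]); x=np.cross(y,z)
    return R.from_matrix(np.c_[x,y,z]).as_quat()
def yawof(q):
    y=R.from_quat(q).as_matrix()[:,1]; return np.arctan2(y[1],y[0])
def shot(n):
    s=r.read_state(); eef=(s['eef_pos'],s['eef_rot'])
    im,d=optics.get_image('wrist'); save(n,im); W=cloud('wrist',d,eef); np.savez(n+'.npz',W=W,d=d,p=eef[0],q=eef[1]); return im,d,W
E
python3 - <<'E'
from go import *
s=r.read_state(); print(np.degrees(yawof(s['eef_rot'])), qdown(yawof(s['eef_rot'])))
yaw=np.radians(-8)
r.reach([0.52,-0.26,0.34],qdown(yaw)); s=r.read_state(); print(s['time_s'],s['joint_positions'],s['eef_pos'])
shot('w1')
r.reach([0.56,-0.06,0.34],qdown(np.radians(18))); s=r.read_state(); print(s['time_s'],s['joint_positions'],s['eef_pos'])
shot('w2')
E
```

```text
-63.0854025861366 [0.9725 0.2327 0.     0.    ]
1.5 [-0.5971  0.4035  1.204  -0.0005  1.5349 -0.4556] [ 0.5193 -0.2609  0.3396]
2.3833 [-0.2447  0.3668  1.2581 -0.0008  1.5166 -0.5567] [ 0.5599 -0.0613  0.34  ]
```

View pics/w1.png

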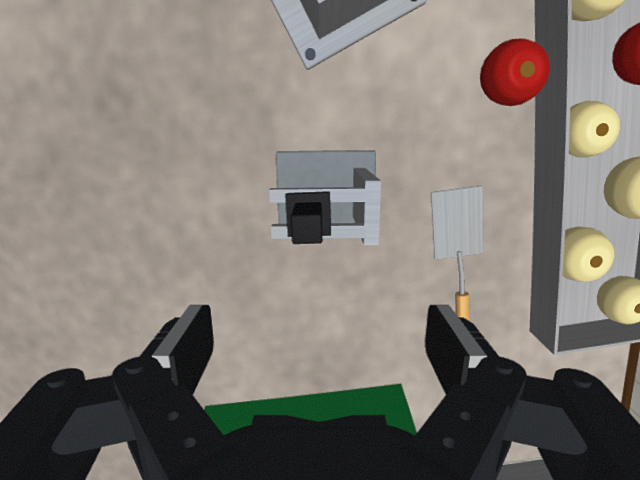

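View pics/w2.png

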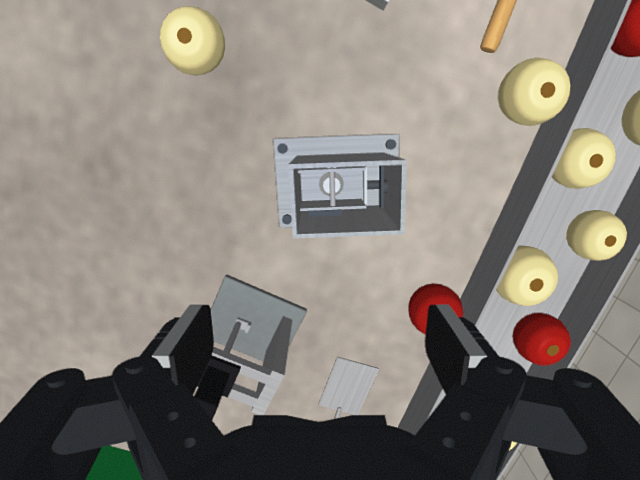

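In w1 the hook's handle top is at (306,222), with its rails beside it and the post at (372,210). In w2 the bay rim runs about (292..405,160..237), and the crossbar at (332,187) lies towards the left (−x) end. I'll now fit these from the depth data.

```bash
python3 - <<'E'
from go import *
def rect(P,l=''):
    (c,sz,a)=cv2.minAreaRect((P[:,:2]*1000).astype(np.float32)); print(l,'c',np.array(c),'size',np.array(sz),'ang',a,'n',len(P),'zmed',np.median(P[:,2]))
for name in ('w1','w2'):
    W=np.load(name+'.npz')['W']; P=W.reshape(-1,3); P=P[~np.isnan(P[:,0])]
    print(name,'table z',np.median(P[np.abs(P[:,2])<.01][:,2]))
    def sel(c,rad,z0,z1):
        return P[(np.hypot(P[:,0]-c[0],P[:,1]-c[1])<rad)&(P[:,2]>z0)&(P[:,2]<z1)]
    hk=(0.51,-0.25)
    h=sel(hk,.1,.08,.3)
    print(np.histogram(h[:,2],bins=np.arange(.08,.21,.005)))
    if name=='w1':
        rect(sel(hk,.05,.18,.195),'handle top'); rect(sel(hk,.05,.132,.140),'collar'); rect(sel((.52,-.25),.1,.125,.1335),'rails'); rect(sel((.53,-.23),.1,.006,.014),'base')
        rect(sel(hk,.1,.125,.2),'all')
    b=sel((.57,-.04),.12,.03,.3)
    print(np.histogram(b[:,2],bins=np.arange(.03,.15,.005)))
    if name=='w2':
        rect(sel((.57,-.04),.12,.125,.136),'rim'); rect(sel((.57,-.04),.12,.006,.014),'flange')
E
python3 - <<'E'
import cv2,numpy as np
im=cv2.imread('pics/w2.png'); cv2.imwrite('pics/w2c.png',cv2.resize(im[125:245,265:415],(750,600),interpolation=cv2.INTER_CUBIC))
im=cv2.imread('pics/w1.png'); cv2.imwrite('pics/w1c.png',cv2.resize(im[140:260,255:405],(750,600),interpolation=cv2.INTER_CUBIC))
E
```

```text
w1 table z 0.00032641299769753385
(array([  36,   19,   28,   33,   14,   42,   19,   36,  162, 1140, 1551,
        870,   30,   29,   31,   33,   34,   39,   35,   41,  136,  833,
          0,    0,    0]), array([0.08 , 0.085, 0.09 , 0.095, 0.1  , 0.105, 0.11 , 0.115, 0.12 ,
       0.125, 0.13 , 0.135, 0.14 , 0.145, 0.15 , 0.155, 0.16 , 0.165,
       0.17 , 0.175, 0.18 , 0.185, 0.19 , 0.195, 0.2  , 0.205]))
handle top c [ 509.0245 -258.8995] size [24.2512 23.7506] ang 81.96878051757812 n 969 zmed 0.1860401875748083
collar c [ 514.3456 -259.3767] size [40.529  79.8406] ang 81.97578430175781 n 953 zmed 0.13612952228325656
rails c [ 524.1035 -261.2063] size [ 59.9222 100.2155] ang 82.25096130371094 n 2630 zmed 0.13012803340366552
base c [ 527.7476 -256.1628] size [ 88.7709 120.3279] ang 82.58880615234375 n 3894 zmed 0.010146835949100513
all c [ 524.1035 -261.2063] size [ 59.9222 100.2155] ang 82.25096130371094 n 4802 zmed 0.1311480173100499
(array([96, 86, 99, 88, 93, 78, 84, 75, 79, 74, 69, 68, 65, 58, 56, 52, 44,
       39, 26, 27, 12,  0,  0]), array([0.03 , 0.035, 0.04 , 0.045, 0.
[... 402 characters left out ...]
    0.125, 0.13 , 0.135, 0.14 , 0.145, 0.15 , 0.155, 0.16 , 0.165,
       0.17 , 0.175, 0.18 , 0.185, 0.19 , 0.195, 0.2  , 0.205]))
(array([ 294,  167,  259,  310,  239,  556,  826,  254,  183,  202,  202,
        220,  226,  234,  242,  252,  273,  275,  283,  877, 1061,    0,
          0]), array([0.03 , 0.035, 0.04 , 0.045, 0.05 , 0.055, 0.06 , 0.065, 0.07 ,
       0.075, 0.08 , 0.085, 0.09 , 0.095, 0.1  , 0.105, 0.11 , 0.115,
       0.12 , 0.125, 0.13 , 0.135, 0.14 , 0.145]))
rim c [580.1475 -41.418 ] size [104.9298  68.5677] ang 20.192514419555664 n 1938 zmed 0.13009842775370462
flange c [576.2028 -42.4619] size [151.0711 110.2135] ang 20.044109344482422 n 3549 zmed 0.010149101837608143
```

View pics/w2c.png

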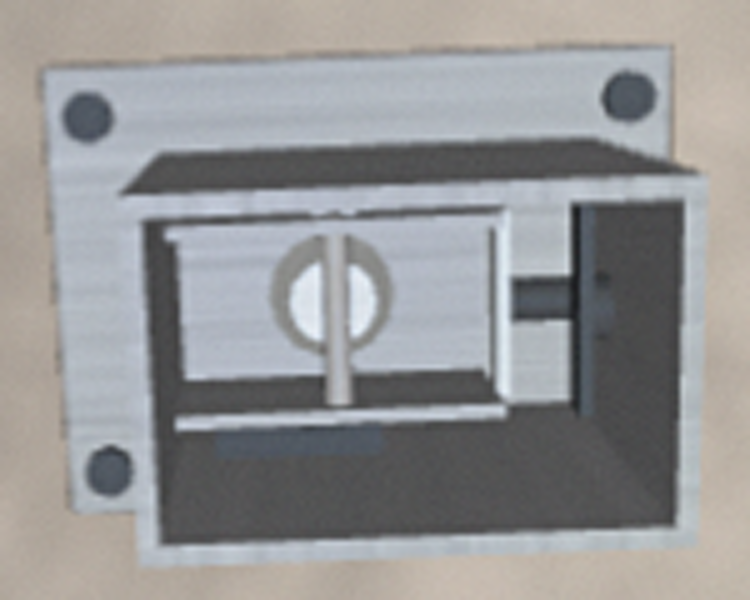

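View pics/w1c.png

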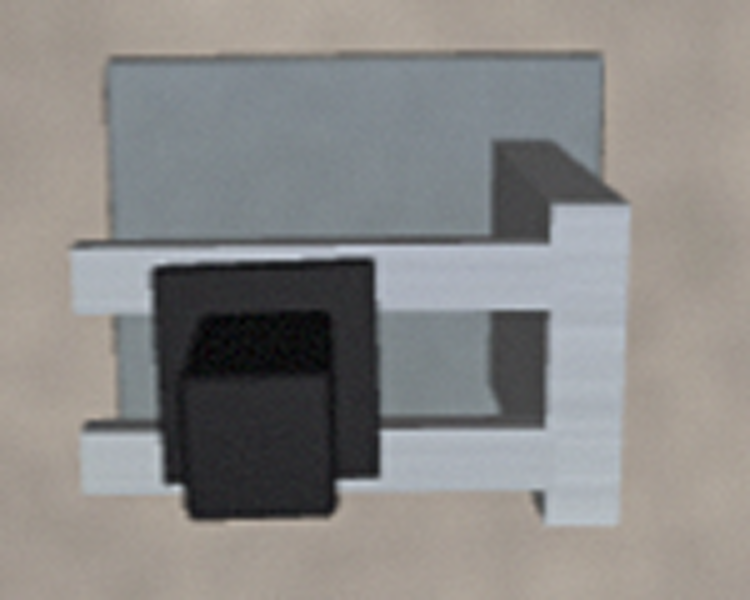

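Run:
```python
from go import *
def rect(P,l=''):
    (c,sz,a)=cv2.minAreaRect((P[:,:2]*1000).astype(np.float32)); print(l,'c',np.array(c),'size',np.array(sz),'ang',a,'n',len(P),'zmed',np.median(P[:,2]))
P=np.load('top0_w.npy').reshape(-1,3); P=P[~np.isnan(P[:,0])]
def sel(c,rad,z0,z1): return P[(np.hypot(P[:,0]-c[0],P[:,1]-c[1])<rad)&(P[:,2]>z0)&(P[:,2]<z1)]
print('top cam')
rect(sel((.51,-.26),.05,.175,.2),'handle'); rect(sel((.52,-.26),.1,.122,.134),'rails'); rect(sel((.575,-.04),.1,.122,.137),'rim')
t=sel((.51,.27),.2,.02,.04);rect(t,'tray rim')
t=sel((.51,.27),.2,.0,.04); rect(t[t[:,2]>.012],'tray/ring')
W=np.load('w2.npz')['W']
a=np.radians(20.1); c=np.array([.5764,-.0426]); A=np.array([[np.cos(a),np.sin(a)],[-np.sin(a),np.cos(a)]])
P=W.reshape(-1,3); P=P[~np.isnan(P[:,0])]
b=(P[:,:2]-c)@A.T*1000; z=P[:,2]*1000
m=(np.abs(b[:,1])<15)&(z>54)&(z<62)&(b[:,0]>-40)&(b[:,0]<40); print('bar x in bay',np.percentile(b[m,0],[2,25,50,75,98]),'z',np.percentile(z[m],[50,95]),m.sum())
m=(np.abs(b[:,1])<25)&(z>61)&(z<67)&(b[:,0]>-46)&(b[:,0]<40); print('cheeks',np.percentile(b[m,0],[1,99]),np.percentile(b[m,1],[1,99]),np.median(z[m]),m.sum())
for y in [512.2],: pass
for p in ([.509,-.259,.2],[.576,-.043,.3],[.5,.28,.3]):
    for yw in (-8,20,0): print(p,yw,r.solve_ik(p,qdown(np.radians(yw))))
```

```text
top cam
handle c [ 511.4628 -257.5832] size [23.9227 24.0443] ang 83.47994232177734 n 104 zmed 0.18489907711116588
rails c [ 526.3074 -259.7464] size [ 60.9402 100.2981] ang 82.31336212158203 n 385 zmed 0.12928520081862288
rim c [582.6827 -39.1591] size [104.5902  67.9695] ang 20.033205032348633 n 212 zmed 0.12894287062980608
tray rim c [561.1468 269.7296] size [225.284  293.4285] ang 87.2662353515625 n 729 zmed 0.026932531626721618
tray/ring c [561.9075 269.6933] size [225.284  294.9518] ang 87.2662353515625 n 1312 zmed 0.020928783055193852
bar x in bay [-11.0193  -9.7335  -8.0824  -6.692   -5.3098] z [58.614 60.283] 150
cheeks [-44.5158  27.3793] [-22.3857  21.9268] 64.17752159726467 454
[0.509, -0.259, 0.2] -8 [-0.6049  0.4742  1.4789 -0.      1.1885 -0.4652]
[0.509, -0.259, 0.2] 20 [-0.6049  0.4742  1.4789 -0.      1.1885 -0.9539]
[0.509, -0.259, 0.2] 0 [-0.6049  0.4742  1.4789 -0.      1.1885 -0.6049]
[0.576, -0.043, 0.3] -8 [-0.2072  0.4124  1.296  -0.      1.4331 -0.0675]
[0.576, -0.043, 0.3] 20 [-0.2072  0.4124  1.296  -0.      1.4331 -0.5562]
[0.576, -0.043, 0.3] 0 [-0.2072  0.4124  1.296  -0.      1.4331 -0.2072]
[0.5, 0.28, 0.3] -8 [ 0.3768  0.4036  1.3097 -0.      1.4283  0.5164]
[0.5, 0.28, 0.3] 20 [ 0.3768  0.4036  1.3097 -0.      1.4283  0.0277]
[0.5, 0.28, 0.3] 0 [ 0.3768  0.4036  1.3097 -0.      1.4283  0.3768]
```

Wrist depth and the top camera agree on size and yaw, with a constant offset of about 2.5 mm. I'll use the wrist values, since they relate directly to the tool. Now I'll grasp the hook and draw it up.

Run:
```python
from go import *
P=np.load('top0_w.npy').reshape(-1,3); P=P[~np.isnan(P[:,0])]
m=(P[:,0]>.39)&(P[:,0]<.625)&(P[:,1]>.14)&(P[:,1]<.42)&(P[:,2]>.022)&(P[:,2]<.04)
(c,sz,a)=cv2.minAreaRect((P[m][:,:2]*1000).astype(np.float32)); print('tray',c,sz,a,m.sum())
q=qdown(np.radians(-7.9))
command_gripper(0.06,100)
r.reach([.5092,-.2588,.235],q)
print(r.read_state()['eef_pos'])
hit=r.move_straight([.5092,-.2588,.1675],q,speed=.08,max_force=12); r.hold(.2)
s=r.read_state(); print(hit,s['eef_pos'],s['contact_force'],s['time_s'])
shot('w3')
command_gripper(0.015,100)
s=r.read_state(); print(s['eef_pos'],s['contact_force'],s['grip_width'],s['time_s'])
```

```text
tray (505.5787353515625, 271.8076171875) (212.785888671875, 160.93923950195312) 80.64527130126953 531
[ 0.5099 -0.2582  0.2358]
False [ 0.5094 -0.2589  0.168 ] [-0.8258 -0.1559  0.5561] 4.9167
[ 0.5093 -0.2589  0.1678] [-0.312   0.2813  2.3805] 0.022773214254288566 5.3833
```

View pics/w3.png

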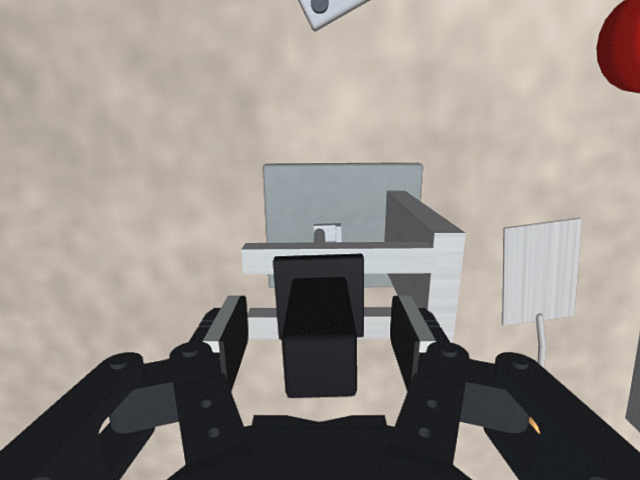

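The handle at (320,340) sits centered between the pads, and the toe at (330,232) points towards the post. The grip reads 22.8 mm on the 24 mm handle, so I'll lift.

Run:
```python
from go import *
q=qdown(np.radians(-7.9))
s=r.read_state();print(s['joint_positions'])
hit=r.move_straight([.5092,-.2588,.312],q,speed=.12); r.hold(.3)
s=r.read_state(); print(hit,s['eef_pos'],s['contact_force'],s['torque'],s['grip_width'],s['time_s'])
# over bay: rod axis at bay x=-33
a=np.radians(20.1); c=np.array([.5764,-.0426]); p=c+(-33e-3)*np.array([np.cos(a),np.sin(a)])
r.reach([p[0],p[1],.312],qdown(a)); r.hold(.3)
s=r.read_state(); print(p,s['eef_pos'],s['contact_force'],s['torque'],s['time_s'])
shot('w4')
im,_=optics.get_image('scene'); save('s4',cv2.resize(im[120:300,220:420],(800,720))[:600])
```

```text
[-0.6044  0.5071  1.5202 -0.0001  1.1136 -0.4665]
False [ 0.5092 -0.2588  0.3117] [-0.0448  0.2463 -1.5329] [-0.0452 -0.0195  0.0009] 0.022790532343630824 7.0417
[ 0.5454 -0.0539] [ 0.5454 -0.0551  0.3119] [-0.3476  0.1439 -1.5603] [-0.0048 -0.003   0.0238] 8.1833
```

View pics/w4.png

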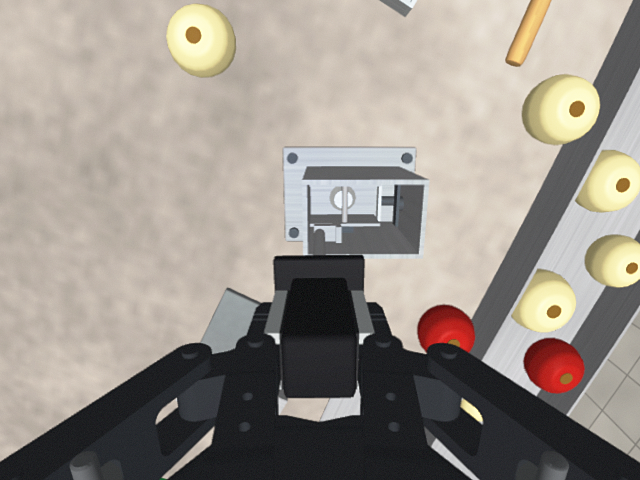

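View pics/s4.png

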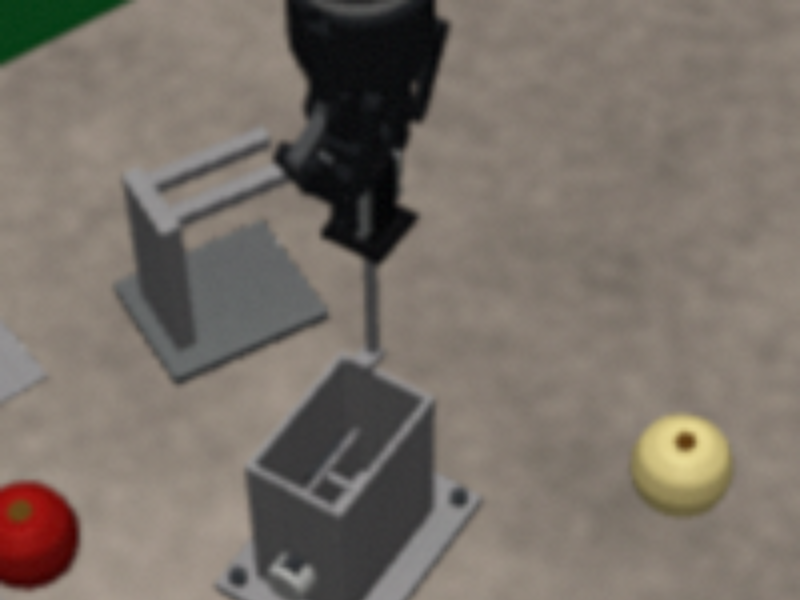

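The foot shows at (327,235) in w4, over the −x part of the bay. I'll check from depth where the foot and toe really are in the bay's frame.

Run:
```python
from go import *
f=np.load('w4.npz'); W=f['W']
a=np.radians(20.1); c=np.array([.5764,-.0426]); A=np.array([[np.cos(a),np.sin(a)],[-np.sin(a),np.cos(a)]])
P=W[215:256,300:360].reshape(-1,3); P=P[~np.isnan(P[:,0])]; b=(P[:,:2]-c)@A.T*1000; z=P[:,2]*1000
m=(z>148)&(z<300); print(m.sum())
for lo,hi in ((150,164),(164,168),(168,177),(177,250)):
    k=(z>lo)&(z<hi)
    if k.sum()>5: print(lo,hi,k.sum(),'x',np.percentile(b[k,0],[1,50,99]),'y',np.percentile(b[k,1],[1,50,99]),'z',np.median(z[k]))
P=W.reshape(-1,3); P=P[~np.isnan(P[:,0])]; P=P[(np.hypot(*(P[:,:2]-c).T)<.1)]
Q=P[(P[:,2]>.126)&(P[:,2]<.134)]; b=(Q[:,:2]-c)@A.T*1000; print('rim x',np.percentile(b[:,0],[0.5,99.5]),'y',np.percentile(b[:,1],[.5,99.5]))
```

```text
704
150 164 15 x [-36.9869 -30.3565 -20.1123] y [4.5372 4.6536 4.7664] z 163.53474001889737
164 168 105 x [-37.8103 -27.4111 -19.2103] y [-7.3486  1.8175  4.9812] z 167.32067431697797
168 177 263 x [-37.7822 -25.2647 -18.7312] y [-7.0194  0.8713  5.0361] z 169.187336188869
177 250 262 x [-38.1017 -34.1407 -30.4439] y [-0.5759  2.2562  3.075 ] z 205.26246759271964
rim x [-48.3383  56.0434] y [-34.4316  34.0185]
```

The foot spans bay x −38..−18 and y −7..5, so it clears the wall (−44) and the bar (−11). I'll lower it to origin height ~38 mm, which puts the toe under the bar and the foot above the hub.

```bash
cat >> go.py <<'E'
BA=np.radians(20.1); BC=np.array([.5764,-.0426]); BX=np.array([np.cos(BA),np.sin(BA)]); BY=np.array([-BX[1],BX[0]])
def bp(x,y,z):
    return np.r_[BC+BX*x/1000+BY*y/1000,z/1000]
def inbay(p): d=(np.asarray(p)[:2]-BC)*1000; return np.array([d@BX,d@BY,p[2]*1000])
def st(l=''):
    s=r.read_state(); f=s['contact_force']; print(l,'t%.2f'%s['time_s'],'bay',inbay(s['eef_pos']),'f',np.array([f[:2]@BX,f[:2]@BY,f[2]]),'m',s['torque'],'w%.4f'%s['grip_width']); return s
E
python3 - <<'E'
from go import *
q=qdown(BA)
st()
hit=r.move_straight(bp(-33,0,188),q,speed=.07,max_force=5); print(hit); r.hold(.3)
st('down')
im,_=optics.get_image('wrist'); save('w5',im)
E
```

```text
t8.28 bay [-33.2642  -0.6743 311.933 ] f [ 0.6102 -0.1573 -1.9132] m [-0.0071 -0.0418 -0.0349] w0.0229
False
down t10.51 bay [-32.974   -0.012  188.0887] f [-0.0015 -0.1093 -1.5072] m [-0.0238 -0.0159 -0.0105] w0.0228
```

View pics/w5.png

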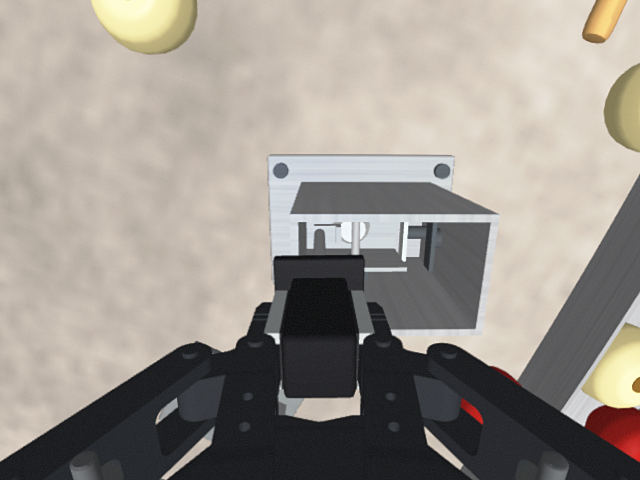

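The hook is down without contact, rod at (320,240) and bar at (356,235). Next I move to the bar, then push slowly to the stop.

Run:
```python
from go import *
q=qdown(BA)
hit=r.move_straight(bp(-19,0,188),q,speed=.04,max_force=3); print(hit); st('a')
hit=r.move_straight(bp(14,0,188),q,speed=.012,max_force=8); print(hit); st('push')
r.hold(.2); st('held')
im,_=optics.get_image('wrist'); save('w6',im)
```

```text
False
a t11.06 bay [-18.8831   0.0965 187.8271] f [-0.7316  0.2722 -0.4202] m [ 0.007  -0.0527 -0.0011] w0.0232
True
push t12.85 bay [  2.7994   0.5081 186.9281] f [-1.4853 -0.1628 -0.375 ] m [0.0125 0.4065 0.0011] w0.0229
held t13.05 bay [  2.4345   0.6849 186.386 ] f [ 0.4556  0.8162 -1.4007] m [-0.007   0.0163 -0.0037] w0.0228
```

View pics/w6.png

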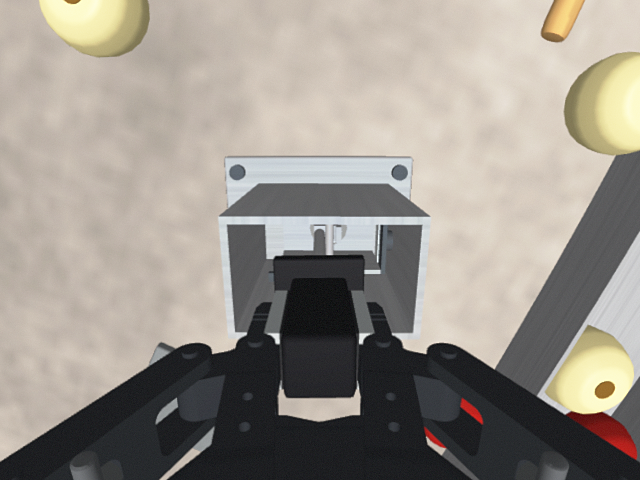

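The push stopped at tool x = 2.8, about 17 mm of travel, but the force then relaxed. I'll push again in small steps with averaged force to confirm it's a firm stop.

```bash
cat >> go.py <<'E'
def favg(n=4,dt=.02):
    F=[];M=[]
    for _ in range(n):
        r.hold(dt); s=r.read_state(); F.append(s['contact_force']); M.append(s['torque'])
    f=np.mean(F,0); m=np.mean(M,0); return np.array([f[:2]@BX,f[:2]@BY,f[2], m[:2]@BX, m[:2]@BY]), s
E
python3 - <<'E'
from go import *
q=qdown(BA)
f0,s=favg(); print(f0,s['time_s'],inbay(s['eef_pos']))
x=2.4
while x<16:
    x+=.7
    hit=r.move_straight(bp(x,0,188),q,speed=.02,max_force=9)
    f,s=favg(3); print('%.1f'%x,hit,f,inbay(s['eef_pos']),'t%.2f'%s['time_s'])
    if f[0]<-6.5 or hit: break
E
```

```text
[-0.1767 -0.2192 -1.5271 -0.0146 -0.0082] 13.1667 [  2.1376   0.7347 186.2694]
3.1 False [-2.9711 -0.4699 -2.3977 -0.0614  0.7891] [  2.5675   0.0069 187.7298] t13.49
3.8 False [-4.9713 -0.2941 -0.8562 -0.0725  1.4532] [  3.26     0.0415 187.8343] t13.79
4.5 False [-6.3067 -0.1723 -0.2877 -0.0833  1.74  ] [  3.6306   0.0962 187.7877] t14.09
5.2 False [-7.7707 -0.0301  0.251  -0.1102  2.1099] [  3.9412   0.0962 187.7344] t14.39
```

The force climbs steadily to 7.8 N at tool x ≈ 3.9, so this is the hard stop. Now ease back to about 2 N and lift.

Run:
```python
from go import *
q=qdown(BA)
x=5.2
while x>0.5:
    x-=.5
    r.move_straight(bp(x,0,188),q,speed=.03)
    f,s=favg(3); print('%.1f'%x,f[:3],f[4],inbay(s['eef_pos']),'t%.2f'%s['time_s'])
    if f[0]>-2.6: break
z=188
while z<206:
    z+=3
    hit=r.move_straight(bp(x,0,z),q,speed=.03,max_force=9)
    f,s=favg(2); print('z%.1f'%z,hit,f[:3],f[4],inbay(s['eef_pos']),'t%.2f'%s['time_s'])
    if hit or f[2]<-10: break
```

```text
4.7 [-6.9877 -0.5796  0.255 ] 1.8468381398973936 [  3.6642   0.0706 187.7618] t14.69
4.2 [-6.1684 -0.1972 -0.8768] 1.6263013979124896 [  3.4527   0.0638 187.7865] t14.99
3.7 [-5.0348 -0.3928 -1.2448] 1.4867985754781528 [  3.2802   0.0591 187.8585] t15.29
3.2 [-4.5298 -0.7302 -1.7183] 1.285585373378736 [  3.0887   0.0378 187.8713] t15.59
2.7 [-2.9709  0.1715 -2.8738] 0.9865254173359881 [  2.8313   0.0243 187.959 ] t15.89
2.2 [-2.1263 -0.3801 -2.912 ] 0.5922150814299747 [  2.4831  -0.0202 188.1254] t16.19
z191.0 False [-3.3612  1.1244  0.5383] 0.8410787530721646 [  2.345   -0.0555 191.5668] t16.48
z194.0 False [-2.0327 -0.0713  0.4023] 0.7286307537927211 [  2.3162  -0.1154 194.3958] t16.76
z197.0 False [-2.4031  0.1136 -1.3714] 0.6424514611904122 [  2.0338   0.0224 196.8656] t17.04
z200.0 False [-1.2661  0.1233 -4.6249] 0.485698350661151 [  2.1684   0.0544 199.8423] t17.32
z203.0 False [-2.4888  0.624  -4.95  ] 0.5684786558761061 [  2.1565   0.0553 203.0172] t17.61
z206.0 False [-1.7283  0.9496 -4.3549] 0.5336659670319709 [  2.2789   0.0336 206.1403] t17.89
```

The load stays at about 3 N above the empty hook through 8 mm of lift, so the ears are past the ledges. I'll lift it straight out.

Run:
```python
from go import *
q=qdown(BA)
hit=r.move_straight(bp(2,0,230),q,speed=.05,max_force=8); f,s=favg(3); print(hit,f,inbay(s['eef_pos']),s['time_s'])
if not hit:
    hit=r.move_straight(bp(1,0,345),q,speed=.09,max_force=8); r.hold(.3); f,s=favg(3); print(hit,f,inbay(s['eef_pos']),s['time_s'])
im,_=optics.get_image('scene'); save('s7',cv2.resize(im[60:300,180:500],(800,600)))
shot('w7')
```

```text
False [-0.8498 -0.2774 -4.5293 -0.1314  0.2832] [  1.9165  -0.0364 229.9303] 18.575
False [-0.0472 -0.3185 -5.0771 -0.0108  0.0187] [  0.99     0.0164 344.8489] 20.35
```

View pics/s7.png

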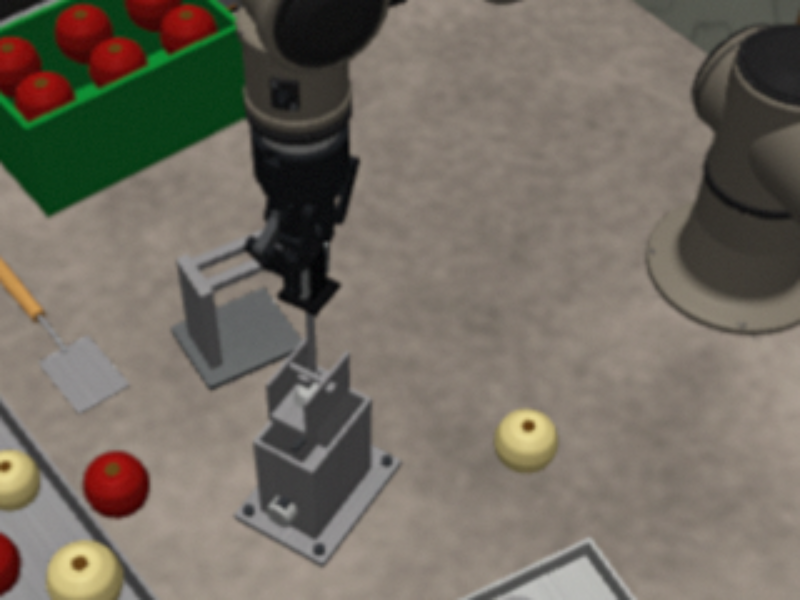

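View pics/w7.png

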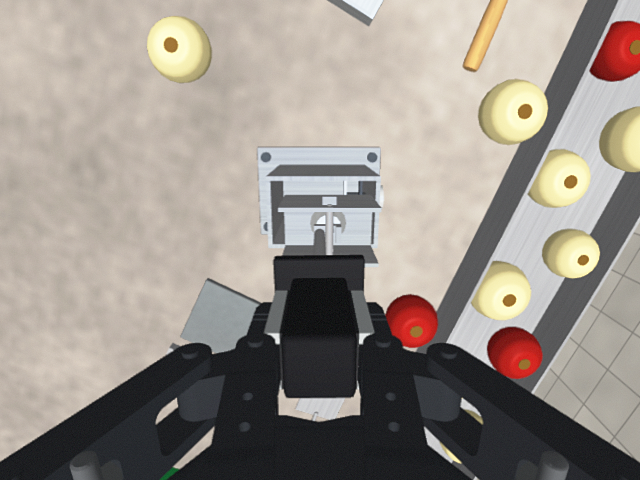

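The cartridge hangs level on the hook, clear of the rim, with a steady load of about 3 N. Carrying it to the tray's empty half.

```bash
cat >> go.py <<'E'
TA=np.radians(-9.35); TX=np.array([np.cos(TA),np.sin(TA)]); TY=np.array([-TX[1],TX[0]]); TC=np.array([.503,.270])
def tp(x,y,z): return np.r_[TC+TX*x/1000+TY*y/1000,z/1000]
E
python3 - <<'E'
from go import *
r.move_straight(tp(-7,45,345),qdown(TA),speed=.13); r.hold(.3)
f,s=favg(3); print(f,s['eef_pos'],tp(-7,45,345),s['time_s'])
shot('w8')
im,_=optics.get_image('top'); save('t8',cv2.resize(im[170:350,140:380],(800,600)))
E
```

```text
[-0.5448 -0.4392 -4.4971 -0.0132  0.0056] [0.5034 0.3155 0.345 ] [0.5034 0.3155 0.345 ] 23.7583
```

View pics/w8.png

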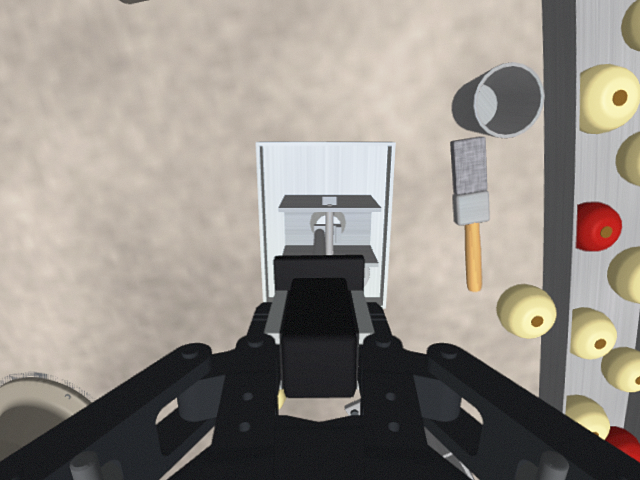

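View pics/t8.png

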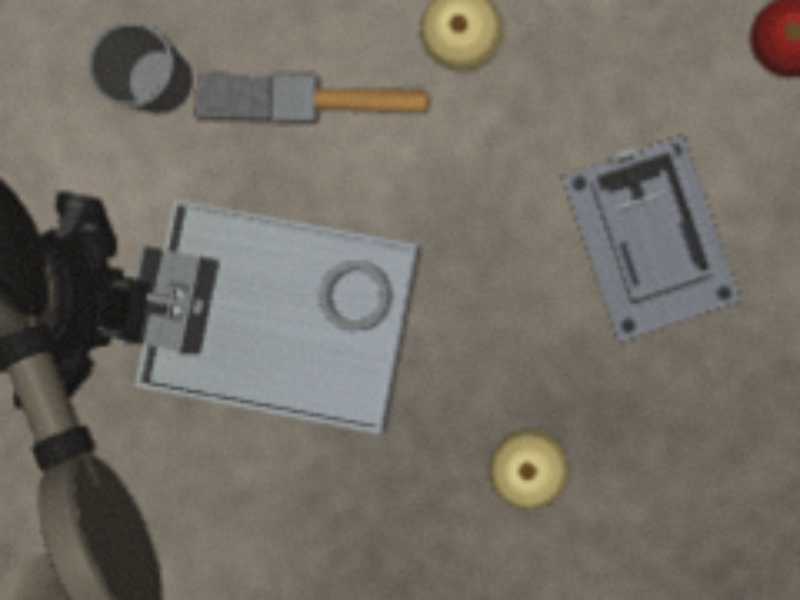

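The cartridge hangs aligned with the tray over its empty half, with the ring well away at (357,296) in the top crop. Lowering until it unloads.

Run:
```python
from go import *
q=qdown(TA)
r.move_straight(tp(-7,45,202),q,speed=.09,max_force=6); f,s=favg(4); print(f[:3],s['eef_pos'],s['time_s'])
z=202
while z>183:
    z-=1.5
    hit=r.move_straight(tp(-7,45,z),q,speed=.02,max_force=6); f,s=favg(3); print('%.1f'%z,hit,f[:3],s['eef_pos'][2],s['time_s'])
    if hit or f[2]>-2.0: break
r.hold(.3); im,_=optics.get_image('wrist'); save('w9',im)
```

```text
[ 0.1839  0.2062 -4.8138] [0.5036 0.3156 0.2025] 25.6667
200.5 False [ 0.117   0.3073 -4.5975] 0.20049379197376324 25.9667
199.0 False [-0.3757 -0.0698 -4.8209] 0.1989095525967544 26.2667
197.5 False [ 0.3521 -0.0383 -4.4016] 0.19744464300967052 26.5667
196.0 False [ 0.246   0.1341 -4.5003] 0.19593712875904062 26.8667
194.5 False [-0.2049 -0.1498 -4.5203] 0.19444900411103705 27.1667
193.0 False [ 0.1032  0.3005 -4.5202] 0.192921804465526 27.4667
191.5 False [-0.1623 -0.6045 -4.4441] 0.1914278506005928 27.7667
190.0 False [-0.5541 -0.5082 -1.2653] 0.1904199891210166 28.0667
```

View pics/w9.png

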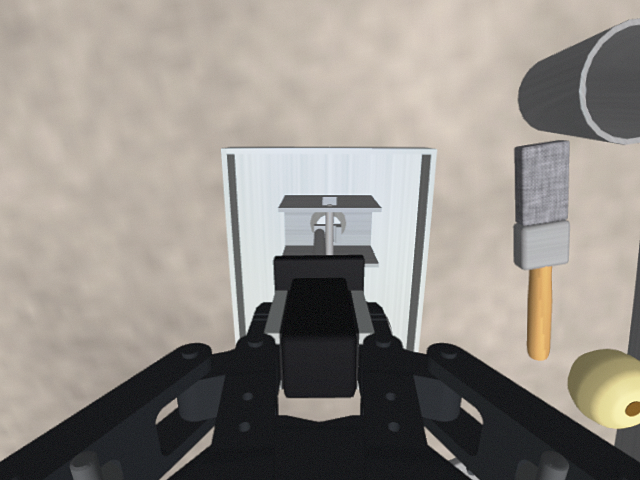

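It stands on the tray floor (unloaded at TCP z ≈ 0.191). I'll drop the hook 9 mm so the toe is under the bar, back out to −x, and rise.

Run:
```python
from go import *
q=qdown(TA)
hit=r.move_straight(tp(-7,45,181.5),q,speed=.04,max_force=4); f,s=favg(3); print(hit,f[:3],s['eef_pos'],s['time_s'])
if not hit:
    hit=r.move_straight(tp(-23.5,45,181.5),q,speed=.03,max_force=3); f,s=favg(3); print(hit,f[:3],s['eef_pos'],s['time_s'])
shot('w10')
```

```text
False [-0.3336 -0.0759 -1.8855] [0.5034 0.3155 0.1812] 28.825
False [-0.1687 -0.278  -1.2959] [0.4873 0.3183 0.1816] 29.575
```

View pics/w10.png

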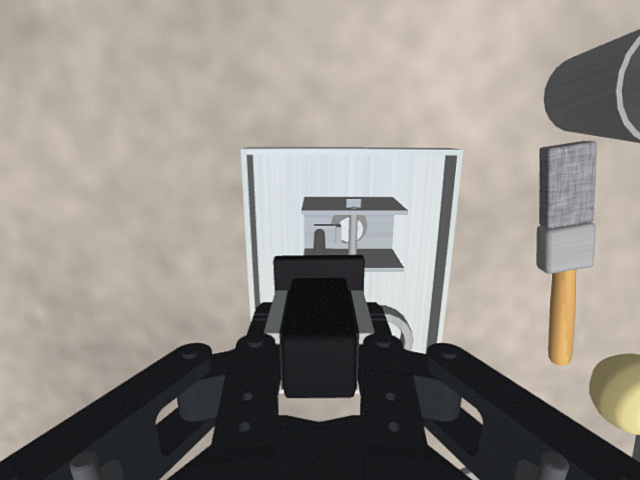

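The toe front (341,235) is clear of the bar's left edge (348). Rising.

Run:
```python
from go import *
q=qdown(TA)
hit=r.move_straight(tp(-23.5,45,210),q,speed=.04,max_force=3); f,s=favg(3); print(hit,f[:3],s['time_s'])
if not hit:
    r.move_straight(tp(-23.5,45,320),q,speed=.15)
    im,_=optics.get_image('wrist'); save('w11',im)
    qh=qdown(np.radians(-7.9))
    r.move_straight([.5092,-.2588,.320],qh,speed=.2); r.hold(.3); f,s=favg(3); print(f,s['eef_pos'],s['time_s'])
    shot('w12')
```

```text
False [-0.2349  0.1188 -1.2377] 30.5333
[-0.2292  0.1544 -1.6421  0.0398 -0.0191] [ 0.5092 -0.2587  0.32  ] 34.85
```

View pics/w11.png

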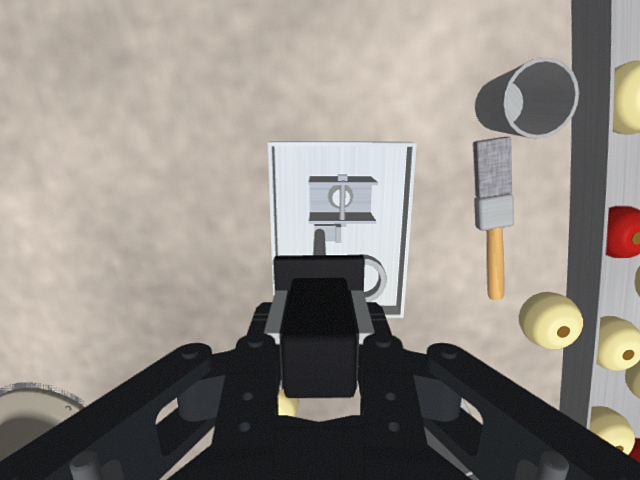

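View pics/w12.png

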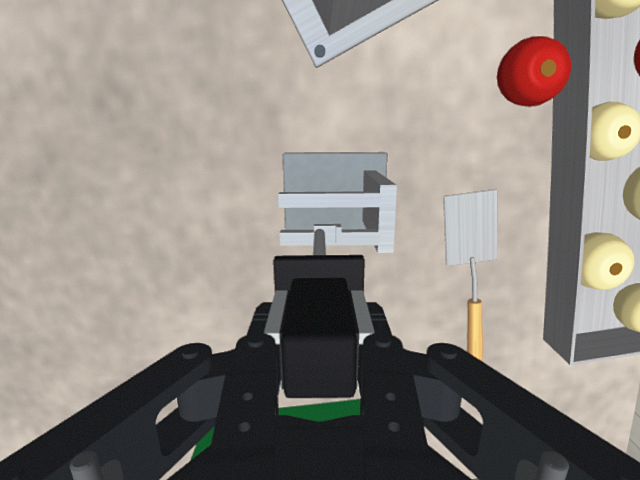

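The cartridge stands free in the tray (341,197) and the ring is untouched. The hook is back over the rails. I'll check the foot against the gap in depth, then lower it.

Run:
```python
from go import *
f=np.load('w12.npz'); W=f['W']
a=np.radians(-7.75); c=np.array([.5122,-.2596]); A=np.array([[np.cos(a),np.sin(a)],[-np.sin(a),np.cos(a)]])
P=W[200:256,270:400].reshape(-1,3); P=P[~np.isnan(P[:,0])]; b=(P[:,:2]-c)@A.T*1000; z=P[:,2]*1000
for lo,hi in ((171,178),(178,185),(190,280)):
    k=(z>lo)&(z<hi)&(np.abs(b[:,1])<30)
    if k.sum()>5: print(lo,hi,k.sum(),'x',np.percentile(b[k,0],[1,50,99]),'y',np.percentile(b[k,1],[1,50,99]),np.median(z[k]))
P=W[170:256,270:400].reshape(-1,3); P=P[~np.isnan(P[:,0])]; b=(P[:,:2]-c)@A.T*1000; z=P[:,2]*1000
k=(z>128)&(z<133)&(b[:,0]>20)&(b[:,0]<45); print('rail y',np.sort(b[k,1])[::max(1,k.sum()//20)])
```

```text
171 178 269 x [-6.7711  3.6027 11.7346] y [-5.9819  3.2167  6.5284] 176.1658732091946
178 185 117 x [-6.5704 10.0274 12.3355] y [-5.5213  2.3212  6.329 ] 180.34333834678583
190 280 239 x [-7.1265 -3.1136  0.5641] y [0.8011 3.5548 4.4698] 215.1708237446205
rail y [-23.7746 -21.934  -20.7159 -19.536  -18.0859 -16.9529 -15.7604 -14.3282
 -13.2521 -11.817   11.2817  12.2221  13.2347  14.7523  15.7542  16.7329
  18.1492  19.1668  20.1021  21.6225  22.5416]
```

Run:
```python
from go import *
q=qdown(np.radians(-7.9)); X=[.5108,-.2590]
hit=r.move_straight(X+[.176],q,speed=.1,max_force=5); f,s=favg(3); print(hit,f[:3],s['eef_pos'],s['time_s'])
if not hit:
    z=.176
    while z>.163:
        z-=.001
        hit=r.move_straight(X+[z],q,speed=.02,max_force=5); f,s=favg(2); print('%.4f'%z,hit,f[:3],s['eef_pos'],s['time_s'])
        if hit or f[2]>1: break
im,_=optics.get_image('wrist'); save('w13',im)
```

```text
False [-0.1338  0.3332 -0.922 ] [ 0.5111 -0.2592  0.1766] 36.5417
0.1750 False [-0.289  -0.2872 -1.3831] [ 0.5108 -0.259   0.1751] 36.825
0.1740 False [-0.0936  0.1275 -1.4816] [ 0.5108 -0.259   0.1739] 37.1083
0.1730 False [ 0.551   0.2055 -1.0971] [ 0.5108 -0.2589  0.1729] 37.3917
0.1720 False [-0.0104 -0.2884 -1.1966] [ 0.5108 -0.259   0.172 ] 37.675
0.1710 False [ 0.2694 -0.471  -0.9986] [ 0.5108 -0.259   0.171 ] 37.9583
0.1700 False [-1.1886 -0.2387 -1.9063] [ 0.5108 -0.259   0.17  ] 38.2417
0.1690 False [-0.0408  0.0455 -1.9172] [ 0.5108 -0.259   0.1689] 38.525
0.1680 False [-0.0582  0.2487 -2.2345] [ 0.5108 -0.259   0.1679] 38.8083
0.1670 False [-1.3414  1.8059  5.7756] [ 0.5109 -0.259   0.1678] 39.0917
```

View pics/w13.png

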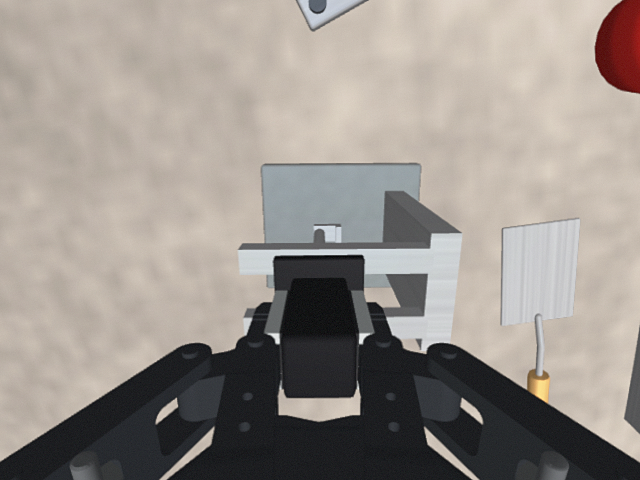

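The collar rests on the rails at TCP z 0.168, the same as when I grasped it. Release slowly, go up, and check.

Run:
```python
from go import *
q=qdown(np.radians(-7.9)); X=[.5108,-.2590]
r.move_straight(X+[.1677],q,speed=.02)
command_gripper(.03,20); command_gripper(.06)
r.hold(.3); print(r.move_straight(X+[.26],q,speed=.08,max_force=6))
r.move_straight([.5200,-.26,.34],q,speed=.15); r.hold(.3)
s=r.read_state(); print(s['time_s'],s['contact_force'])
im,d,W=shot('w14')
P=W.reshape(-1,3); P=P[~np.isnan(P[:,0])]
m=(np.hypot(P[:,0]-.511,P[:,1]+.259)<.05)&(P[:,2]>.18)&(P[:,2]<.195)
(c,sz,a)=cv2.minAreaRect((P[m][:,:2]*1000).astype(np.float32)); print('handle',c,sz,a,np.median(P[m,2]))
im,d=optics.get_image('top'); save('t14',cv2.resize(im[150:350,140:460],(800,500)))
W=cloud('top',d);P=W.reshape(-1,3); P=P[~np.isnan(P[:,0])]
rel=(P[:,:2]-np.array([.5055,.2718])); tx=rel@TX*1000; ty=rel@TY*1000; z=P[:,2]*1000
m=(np.abs(tx)<76)&(ty>-15)&(ty<101)&(z>45)&(z<70); print('cart top x',np.percentile(tx[m],[1,99]),'y',np.percentile(ty[m],[1,99]),'z',np.percentile(z[m],[5,50,95]))
```

```text
False
42.6167 [-0.9205 -0.8959  0.0141]
handle (510.255126953125, -259.33514404296875) (24.566539764404297, 23.34359359741211) 82.19347381591797 0.18609465883436258
cart top x [-34.6164  35.362 ] y [17.3851 70.8373] z [46.1054 53.4975 60.6251]
```

View pics/w14.png

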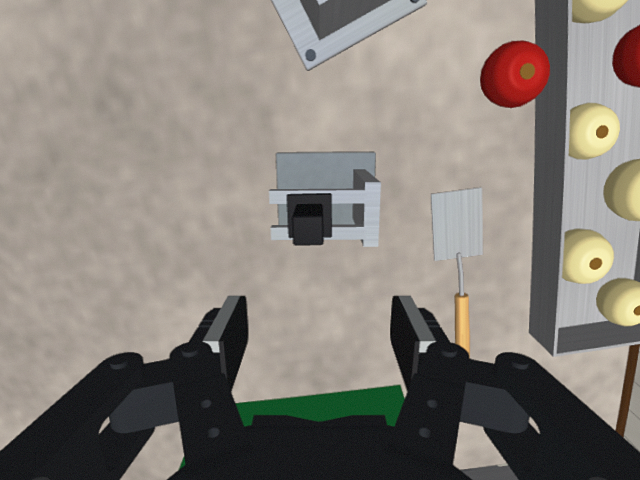

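View pics/t14.png

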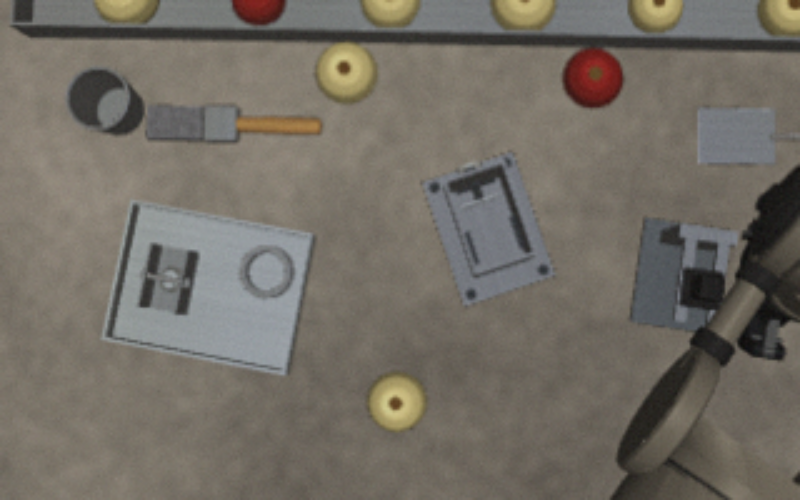

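The hook hangs upright: handle top at 186 mm, about 2 mm from the seat. The cartridge stands in the tray's empty half at (168,280) in the top crop, the ring hasn't moved, and the bay is empty. Handing in.

```bash
python3 -c "
from go import *
r.finish_job()"
```

```text
the job is handed in; nothing more can be done
```

The cartridge stands in the rinse tray, the hook hangs back on its holder, and I handed the job in about 43 s into the 72 s limit. `finish_job` gives no verdict, so the result rests on my own checks.

**What I did**
- I lifted the hook from its holder and lowered it into the bay with the toe under the crossbar.
- I pushed the cartridge about 17 mm to a felt stop at about 8 N, eased back to about 2 N, and lifted it straight out. The hanging load was about 3 N.
- I lowered it into the tray's empty half until the load came off, unhooked it without resistance, and hung the hook back up.

**Last checks**
- **Hook:** the handle top is at 186 mm, the same height as at the start, and about 2 mm from the hanging place. It looks upright in the picture.
- **Cartridge:** it stands aligned in the tray, with x from −35 to 35 mm and y from 17 to 71 mm, all inside the walls. It looks level in the picture, but I did not measure its tilt separately.
- **Bystanders:** the steel ring, apples, cup, brush and spatula look unmoved in the pictures.
- **Gripper:** it is clear of everything.

**Disagreements**
- The top camera differed from the wrist camera by about 2.5 mm throughout. I used the wrist values for the hook and bay, and top-camera values shifted by that offset for the tray.
- The first push tripped its 8 N limit and the force then relaxed. I repeated it in small steps to confirm the stop.

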